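# Ready the slide cutter and hold its sprung guide open

### The arm

A 6-joint arm with a two-finger parallel gripper is mounted at the origin on the work surface. World frame = base frame: x ahead of the robot, y to its left, z up, the work surface at z = 0. Lengths are in mm, angles in degrees, forces in N, time in s.
With the tool pointing down it reaches from about 350 to 850 mm from the base axis. Payload 8.1 kg.
Tool frame: the origin (TCP) lies where the fingers leave the gripper's body, on its centre line; the fingertips stand 73 mm ahead of it and the grasp point (between the pads) lies 54 mm ahead of it; z points along the fingers, y is the line along which they close (so a half turn about z gives the same grasp; the last joint's range is limited). The gripper opens to 85 mm and grips with 20 to 120 N. Pads are 22 mm wide; open, the fingers measure 114 mm over their backs; the gripper's body (76 mm by 85 mm) begins 54 mm behind the grasp point. The pads swing forward as they close: fully open they stand 13 mm farther back than shut.
Start: joints at [-71.986, 7.471, 85.268, -0, 87.261, -4.893], TCP at [233.561, -552.68, 303.892] pointing down, gripper open.
Joint ranges: [-169.43, 169.43], [-51.17, 129.36], [1.28, 143.12], [-76.62, 256.62], [0, 156.53], [-152.29, 152.29]. Speed limits (degrees/s): [136.94, 136.94, 159.86, 180, 180, 180].

### API

Orientations are given as [roll, pitch, yaw] about the fixed x, y, z axes, in that order (R = Rz(yaw) Ry(pitch) Rx(roll)).
In Python, from bench import sense, optics, r gives the robot as it stands.
- The arm moves only by the tool servo_tool, never from a script. Its argument "plan" is a list that holds one entry, the list of rows, each a list of 5 numbers: the shift along the world's x, y, z in m, then the turn about the world's z in degrees, then the finger opening in m, from 0 to 0.0854. A call has 1 to 10 rows; each row shifts and turns the commanded pose from where the row before left it; what a row does not reach is not made up. A row lasts 1/10 s, in which the tool goes at most 50 mm and 8.59 degrees, less where a joint would pass 70% of its speed; a pose out of reach is approached as far as the arm can. A call is refused whole if a number of a shift passes 0.05 or a number of a turn 8.59, either way. A call with a gripper value outside its range is refused whole. The fingers move at their own pace and stop on an object; "force" is the grip in N (left out, the last holds). Time passes only in rows, so rows that do not move let the fingers close. It gives the time, the measured TCP pose, the force, the opening and the grip force at its end, in the units of the state.
- sense(): the state, without advancing time (a new reading comes with each control period).
- optics.snapshot(name): name is "scene" or "top" or "wrist"; returns a dict with "frame" (480x640x3 uint8, blue, green, red), "fx", "fy", "cx", "cy" (pixels), "dist_coeffs" ([k1, k2, p1, p2, k3] as OpenCV has them; the pictures are not rectified), "cam_to_world" (4x4, takes a point from camera to world coordinates). Camera axes: x right, y down, z forward; pixel columns grow to the right and rows downward; lengths in mm; the calibration is good to about 2 mm. A picture is of the moment at which its call begins. There is no depth.
- r.hand_in(): hands the job in; it is judged then, once.
The state is a dict: "time": time; "joint_pos": joint angles; "qd": joint speeds; "joint_efforts": joint torques, N m; "tool_pos": TCP position; "tcp_rot": TCP orientation; "ft_force": force on the tool from outside, world axes, zero at the start; "wrist_torque": the same for the moment, N m; "finger_gap": finger opening in mm; "grip_force": force on a finger pad.
Only numpy, scipy, OpenCV 4.12 (cv2) and the standard library are available. Lean on these libraries where they do the work, as an engineer would, in place of code of your own. Each camera call takes 0.05 s, during which the arm holds its last target. There are 200 camera calls.

### The job

Get the slide cutter ready to take a film strip: first stand its leaning backstop plate upright, then swing the chrome cam lock lever on top of it round a quarter turn until it stops, pointing square out over the bed. Then push the sprung film guide's black tab along its ways, past the pawl's click, and finish while still holding it pushed back there, with the backstop still upright and the lever still locked. Leave the mounts, cassette, jar and loupe where they are.

Things in the scene. Friction and masses are not known exactly. Their poses are not given: they have to be found in the camera images.
- cutter: Grey metal slide cutter screwed to the table; bed 190 mm (its x) by 300 mm (its y), 22 mm thick. Origin: centre of the underside of the bed, on the table; x points from the robot's side towards the backstop, y along the backstop to the left, z up. It is turned up to 0.3 rad from square. A dark blade housing stands on the bed at its +y end (y 126 to 148, x -85 to 15 mm, top 62 mm above the table), a spring anchor at x -50, y 88 mm (top 46 mm).
- backstop (a joint): Tilt of the backstop in rad: 0 is upright, positive leans away from the bed (+x of the cutter), negative leans over the bed; range -0.35 to 0.95. A stiff friction hinge (0.3 N m): it stays where it is left. The hinge axis is parallel to the cutter's y, at cutter x = 70 mm, 30 mm above the table. The plate is 6 mm thick, 216 mm long (cutter y -108 to 108 mm) and its top edge is 80 mm from the hinge axis; it can be pushed from behind with closed fingers near its top edge.
- backstop_top (a point): Point on the top edge of the backstop plate, mid-thickness, at cutter y = -60 mm (the end free of the cam lock); moves with the plate; z along the plate, away from the hinge.
- cam_lock (a joint): Swing of the chrome cam lock lever in rad: 0 lies along the backstop's top pointing to the cutter's -y; 1.571 (a firm stop, locked) points square out over the bed, to the cutter's -x. It turns about the plate's own upright axis through cam_pivot with slight friction (0.04 N m) and stays where it is left.
- cam_pivot (a point): Pivot of the cam lock lever, on the underside of the lever, 90 mm from the hinge axis along the plate (10 mm beyond its top edge), at cutter y = 90 mm.
- cam_knob (a point): Top centre of the chrome upright knob at the end of the lever: 14 mm diameter, 60 mm from the pivot axis, round, standing 26 mm proud of the lever arm (arm 12 mm wide; its upper face is 26 mm below this point). Moves with the lever; it can be pinched from above and swung.
- guide_slide (a joint): Slide of the sprung film guide along the cutter's +y in m: 0 at rest, 0.034 at its end stop. The spring pushes back with about 4.5 N at 0 and 9 N at 0.030; as the tooth on its side meets the sprung brass pawl at about 0.017 the push needed peaks briefly at about 12 N, the pawl's nose is on the crest at 0.024, and beyond that the push falls off to about 7 N as it clicks over. It does not latch: the guide springs home when let go.
- guide: Sprung film guide: a dark block 60 mm (x) by 50 mm (y), 18 mm tall, top face 42 mm above the table, with a black upright tab on it, 44 mm (x) by 12 mm (y), its top 93 mm above the table. Origin: under the centre of the block, 23 mm above the table, at cutter x = -50, y = -45 mm at rest; the tab is centred 15 mm to the -y side of it. Axes as the cutter's. Pushed towards +y of the cutter.
- guide_face (a point): Top edge centre of the tab's -y face, the face to push on (towards the cutter's +y), 93 mm above the table; the sliding block below (top face 42 mm above the table) reaches 4 mm further out to -y than this face.
- mount_a: Pale green slide mount 50 x 50 x 4 mm, loose, flat on the table; origin at the centre of its underside. Leave alone.
- mount_b: Like mount_a. Leave alone.
- mount_c: Like mount_a, but lies on the cutter's bed, between the guide and the backstop, clear of both. Leave alone.
- cassette: Black film cassette, upright, 27 mm diameter, 53 mm tall, loose on the table; origin at the centre of its underside. Leave alone.
- jar: Amber jar with a black cap, 52 mm diameter, 70 mm tall, loose on the table; origin at the centre of its underside. Leave alone.
- loupe: Black loupe, 48 mm diameter, 45 mm tall, loose on the table; origin at the centre of its underside. Leave alone.

How it is judged (in metres and radians):
On the way, in this order (a step that is already met when the one before it is completed fails the run):
1. the backstop stands upright (within 0.12 rad) while the cam lock is still open (value of joint backstop between -0.12 and 0.12 rad and value of joint cam_lock below 1.2 rad), for 0.2 s.
2. the cam lock lever is swung to its stop (beyond 1.40 rad), the guide not yet pushed (value of joint cam_lock above 1.4 rad and value of joint guide_slide below 0.015 m), for 0.2 s.
3. the guide is pushed past its click by the fingers (value of joint guide_slide above 0.026 m and contact force between the fingers and guide above 1 N), for 0.2 s.
At the end, for the whole second after the job is handed in: The fingers press steadily on the guide's tab (over 1 N) and hold the guide still beyond its click (over 25.5 mm of slide), with the backstop upright within 0.14 rad and the cam lock lever at its stop (over 1.35 rad) (value of joint guide_slide above 0.0255 m and velocity of joint guide_slide between -0.01 and 0.01 m/s and contact force between the fingers and guide above 1 N and value of joint backstop between -0.14 and 0.14 rad and value of joint cam_lock above 1.35 rad); the arm keeps its last pose, push and grip.
It fails at once if a mount was shifted more than 20 mm (distance of any of mount_a, mount_b, mount_c from where it was at the start of the episode above 0.02 m).
It fails at once if the cassette, jar or loupe was shifted more than 20 mm or tipped (distance of any of cassette, jar, loupe from where it was at the start of the episode above 0.02 m or angle between any of cassette, jar, loupe's own z axis and vertical above 0.5 rad).
It also fails if it takes over 67 s, if anything falls off the work surface, if the arm or the gripper's body presses on something with over 40 N, if the wrist force passes 120 N, or if a joint passes its speed limit or range.

## Working session

There is one attempt and no reset: what is moved stays moved. The work goes in short steps, Python scripts to look and compute and a tool call to move; the robot and the scene stay as the last step left them, time stands still between calls to the robot, and variables do not carry over. Pictures are saved under pics/ and viewed, at most 10 in all, crops included, and the job is handed in when it is done.

Besides the shell and the picture viewer there is one more tool, called after ">>>" by a JSON object that holds its "method" and its "body". servo_tool: Moves the arm, as the interface text tells. Its arguments: {"type":"object","properties":{"plan":{"type":"array"},"force":{"type":"number"}},"required":["plan"]}

```bash
ls; mkdir -p pics; cat > h.py <<'E'
import sys; sys.path.insert(0,'.')
import numpy as np, cv2
from bench import sense, optics, r
def snap(n,f=None):
    s=optics.snapshot(n)
    s['K']=np.array([[s['fx'],0,s['cx']],[0,s['fy'],s['cy']],[0,0,1.]]); s['D']=np.array(s['dist_coeffs'],float); s['T']=np.array(s['cam_to_world'])
    if f: cv2.imwrite('pics/'+f,s['frame'])
    return s
def ray(s,uv):
    p=cv2.undistortPoints(np.array(uv,float).reshape(-1,1,2),s['K'],s['D']).reshape(-1,2)
    d=np.c_[p,np.ones(len(p))]@s['T'][:3,:3].T
    return s['T'][:3,3],d/np.linalg.norm(d,axis=1)[:,None]
def plane(s,uv,z):
    o,d=ray(s,uv); return o+d*((z-o[2])/d[:,2])[:,None]
def tri(pairs):
    A=np.zeros((3,3));b=np.zeros(3);L=[]
    for s,uv in pairs:
        o,d=ray(s,[uv]);d=d[0];P=np.eye(3)-np.outer(d,d);A+=P;b+=P@o;L.append((P,o))
    x=np.linalg.solve(A,b); return x,[np.linalg.norm(P@(x-o)) for P,o in L]
def proj(s,X):
    W=np.linalg.inv(s['T']); rv,_=cv2.Rodrigues(W[:3,:3])
    return cv2.projectPoints(np.array(X,float).reshape(-1,1,3),rv,W[:3,3],s['K'],s['D'])[0].reshape(-1,2)
E
python3 - <<'E'
from h import *
for n in ['scene','top','wrist']:
    s=snap(n,n+'0.png'); print(n,s['T'].round(2).tolist(),s['fx'],s['dist_coeffs'])
print(sense())
E
```

```text
pics
scene [[-0.53, 0.66, -0.53, 1081.81], [0.85, 0.4, -0.34, 317.88], [-0.01, -0.63, -0.78, 948.68], [0.0, 0.0, 0.0, 1.0]] 467.24701426760925 [-0.09398954  0.          0.          0.          0.        ]
top [[-0.01, -1.0, 0.08, 387.75], [-1.0, 0.01, -0.01, -47.12], [0.01, -0.08, -1.0, 1492.77], [0.0, 0.0, 0.0, 1.0]] 575.0582635116572 [-0.01346415  0.          0.          0.          0.        ]
wrist [[0.39, -0.89, -0.25, 296.83], [-0.92, -0.37, -0.1, -525.81], [-0.0, 0.27, -0.96, 372.92], [0.0, 0.0, 0.0, 1.0]] 342.8060884971745 [-0.06604176  0.          0.          0.          0.        ]
{'time': 0.15, 'joint_pos': array([-7.19871042e+01,  7.50674892e+00,  8.53135638e+01,  2.15995467e-03,
        8.72609375e+01, -4.89356532e+00]), 'qd': array([ 0.03116992, -0.06063671, -0.22650137,  0.02560487, -0.00314907,
        0.03262303]), 'joint_efforts': array([ 1.47534931e-03, -5.70064116e+01, -5.01157665e+01, -1.30262401e-04,
        9.59576602e-03,  8.91338416e-07]), 'tool_pos': array([ 233.46799675, -552.38313208,  303.08210732]), 'tcp_rot': array([-1.79919230e+02, -9.08052509e-03,  2.29063500e+01]), 'ft_force': array([-0.15635161,  0.69742655, -0.12195701]), 'wrist_torque': array([-0.02502661,  0.03628   , -0.00469713]), 'grip_force': 0.0, 'finger_gap': 85.0818743603966}
```

View pics/scene0.png

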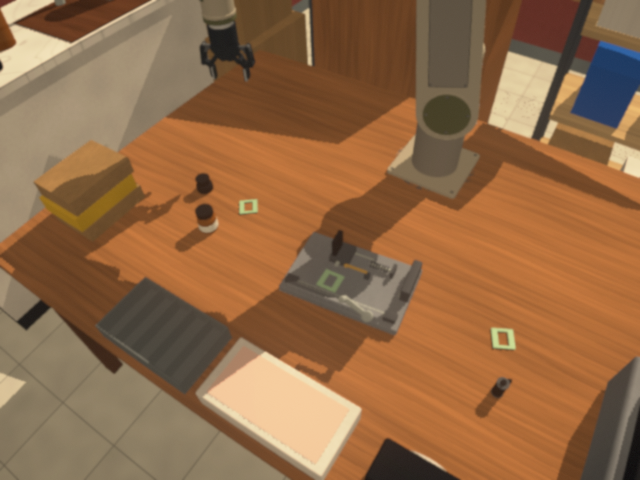

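View pics/top0.png

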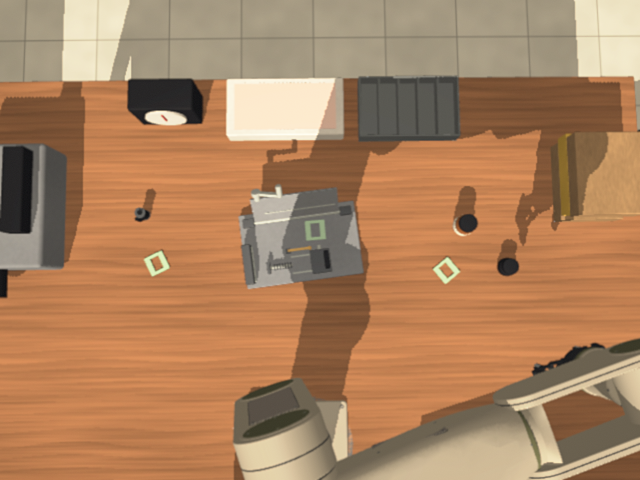

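The cutter is at (350,285) in scene and (302,247) in top. The backstop leans away from the bed and the chrome lever is at (265,192) in top. The loose items are well clear. Next I'll enlarge both.

```bash
python3 - <<'E'
import cv2,numpy as np
a=cv2.imread('pics/top0.png')[175:300,225:375]; a=cv2.resize(a,None,fx=4,fy=4,interpolation=cv2.INTER_CUBIC)
cv2.imwrite('pics/topc.png',a)
a=cv2.imread('pics/scene0.png')[220:340,270:430]; a=cv2.resize(a,None,fx=5,fy=5,interpolation=cv2.INTER_CUBIC)
cv2.imwrite('pics/scenec.png',a)
E
```

```text
(no output)
```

View pics/topc.png

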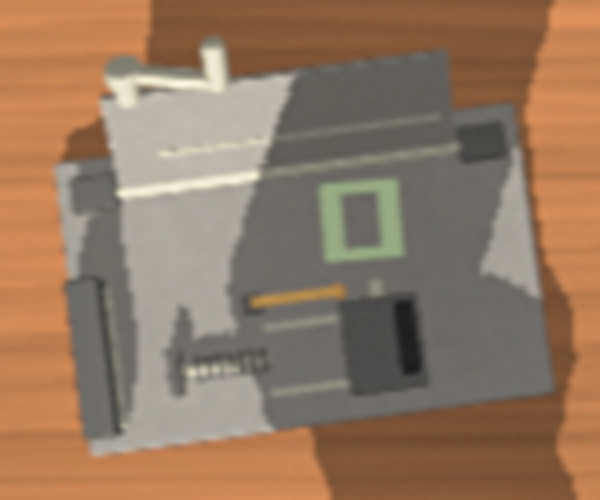

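View pics/scenec.png

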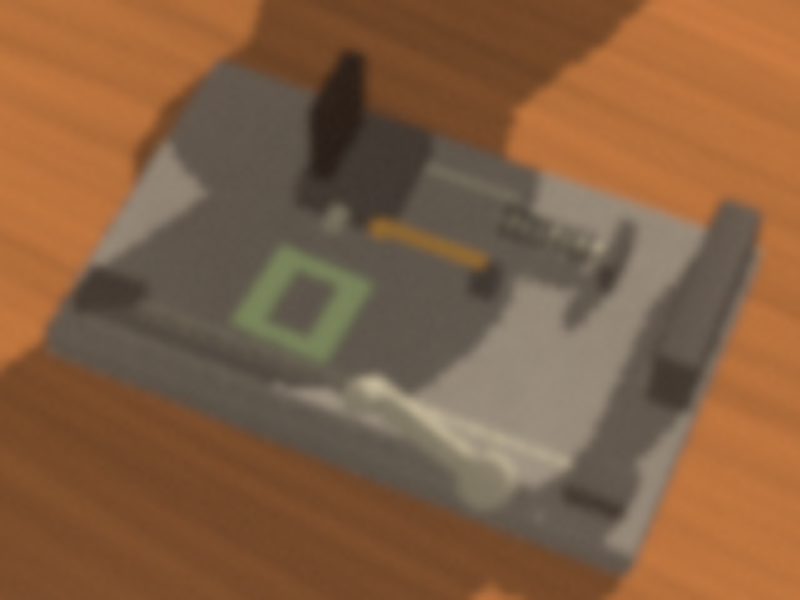

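The top crop shows the bed corners at about (553,388), (92,455), (57,165), (517,103), the plate's top edge from (102,100) to (447,52), the knob's top at (213,45), and the tab at (407,335). In the scene crop the tab's top is at (352,55), the knob's at (368,390) and the pivot boss at (487,470).

```bash
cat >> h.py <<'E'
def cf(f='pose.npy'): return np.load(f)   # cx,cy,yaw
def c2w(p,pose=None):
    x,y,a=cf() if pose is None else pose
    p=np.atleast_2d(np.array(p,float)); c,s=np.cos(a),np.sin(a)
    return np.c_[x+c*p[:,0]-s*p[:,1], y+s*p[:,0]+c*p[:,1], p[:,2]]
E
python3 - <<'E'
from h import *
from scipy.optimize import least_squares
t=snap('top');s=snap('scene')
T=lambda p:(np.array(p,float)+.5)/4-.5+[225,175]
S=lambda p:(np.array(p,float)+.5)/5-.5+[270,220]
W=plane(t,[T(p) for p in [(553,388),(92,455),(57,165),(517,103)]],22)
C=np.array([(-95,-150,22),(-95,150,22),(95,150,22),(95,-150,22)])
f=lambda q:(c2w(C,q)-W)[:,:2].ravel()
q=least_squares(f,[500,0,0]).x; print('pose',q,np.degrees(q[2]),f(q).round(1)); 
W2=plane(s,[S(p) for p in [(220,62),(760,240)]],22)
print('scene near corner resid',(W2[0]-c2w(C[:1],q)[0]).round(1))
np.save('pose.npy',q)
def loc(X):
    d=X[:2]-q[:2];c,n=np.cos(q[2]),np.sin(q[2]);return np.array([c*d[0]+n*d[1],-n*d[0]+c*d[1],X[2]]).round(1)
for n,a,b in [('knob',(213,45),(368,388)),('tab top(centre)',(407,335),(352,58)),('pivot',(124,66),(487,470))]:
    X,e=tri([(t,T(a)),(s,S(b))]); print(n,X.round(1),loc(X),np.round(e,1))
# plate top edge at assumed tilt: match z on ray
for z in range(60,115,8):
    P=plane(t,[T((102,100)),T((447,52))],z); print(z,[loc(p) for p in P])
E
```

```text
pose [5.05955477e+02 5.11895258e+00 1.23266610e-01] 7.062656501787611 [-2.7 -2.8 -0.7  0.5  1.6  1.6  1.7  0.7]
scene near corner resid [1.6 4.6 0. ]
knob [633.7  56.2 143.7] [133.1  35.  143.7] [2.4 2.4]
tab top(centre) [461.5 -56.2 111.7] [-51.7 -55.4 111.7] [3.1 3.1]
pivot [627.1 111.  116.9] [133.2  90.1 116.9] [1.1 1.1]
60 [array([124.6, 110.7,  60. ]), array([ 125.7, -108.3,   60. ])]
68 [array([123.2, 109.9,  68. ]), array([ 124.3, -107.9,   68. ])]
76 [array([121.8, 109.1,  76. ]), array([ 122.9, -107.5,   76. ])]
84 [array([120.5, 108.2,  84. ]), array([ 121.5, -107.2,   84. ])]
92 [array([119.1, 107.4,  92. ]), array([ 120.1, -106.8,   92. ])]
100 [array([117.7, 106.6, 100. ]), array([ 118.7, -106.4,  100. ])]
108 [array([116.3, 105.8, 108. ]), array([ 117.3, -106. ,  108. ])]
```

>>> {"method": "servo_tool", "body": {"plan": [[[0.023,0.034,0,-1.6,0],[0.023,0.034,0,-1.6,0],[0.023,0.034,0,-1.6,0],[0.023,0.034,0,-1.6,0],[0.023,0.034,0,-1.6,0],[0.023,0.034,0,-1.6,0],[0.023,0.034,0,-1.6,0],[0.023,0.034,0,-1.6,0],[0.023,0.034,0,-1.6,0],[0.023,0.034,0,-1.4,0]]]}}

```text
time: 1.25
tool_pos: [464.2, -211.1, 304.0]
tcp_rot: [180.0, -0.0, 7.0]
ft_force: [0.4, -0.6, 0.4]
finger_gap: 0.3
grip_force: 0.0
```

>>> {"method": "servo_tool", "body": {"plan": [[[0.023,0.034,0,0,0],[0.023,0.034,0,0,0],[0.023,0.034,0,0,0],[0.023,0.034,0,0,0],[0.023,0.034,0,0,0],[0.023,0.034,0,0,0],[0,0,0,0,0],[0,0,0,0,0],[0,0,0,0,0]]]}}

```text
time: 2.15
tool_pos: [601.2, -9.3, 303.7]
tcp_rot: [180.0, 0.0, 7.1]
ft_force: [0.5, 0.1, -0.2]
finger_gap: 0.3
grip_force: 0.0
```

```bash
python3 - <<'E'
from h import *
s=snap('wrist','w1.png'); x=sense(); print(x['tool_pos'],x['tcp_rot'],s['T'].round(2).tolist())
I=s['frame'].copy()
q=cf()
for a in (0,.6,.7):
  for d,y in ((80,108),(80,-108),(124,30)):
    p=proj(s,c2w([70+d*np.sin(a),y,30+d*np.cos(a)]))[0]; cv2.circle(I,tuple(int(v) for v in p),3,(0,0,255) if a else (255,0,0),1)
cv2.imwrite('pics/w1a.png',I); import pickle; pickle.dump(s,open('w1.pkl','wb'))
E
```

```text
[601.14083031  -9.6067146  303.83876729] [1.79986459e+02 2.00227647e-02 7.04656663e+00] [[0.12, -0.95, -0.27, 669.5], [-0.99, -0.12, -0.03, -0.97], [0.0, 0.27, -0.96, 373.62], [0.0, 0.0, 0.0, 1.0]]
```

View pics/w1a.png

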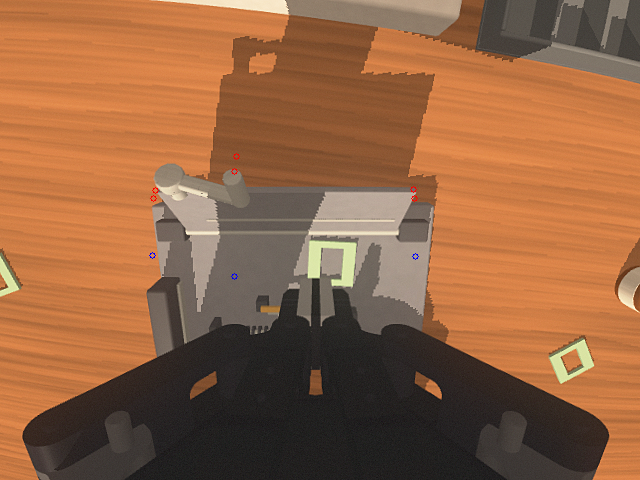

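The wrist view shows the plate's top edge at row ~188 from col 160 to 414, which fits a tilt of about 0.7. The knob top is at (235,177), and the far bed corners are at (153,207) and (432,206). I'll move behind the plate for a second view.

>>> {"method": "servo_tool", "body": {"plan": [[[0.024,-0.008,0,0,0],[0.024,-0.008,0,0,0],[0.023,-0.009,0,0,0],[0,0,0,0,0],[0,0,0,0,0]]]}}

```text
time: 2.7
tool_pos: [672.2, -35.0, 303.6]
tcp_rot: [-180.0, 0.0, 7.0]
ft_force: [-0.9, 0.5, 0.5]
finger_gap: 0.1
grip_force: 0.0
```

```bash
python3 - <<'E'
from h import *
import pickle
s=snap('wrist','w2.png'); x=sense(); print(x['tool_pos'],x['tcp_rot'])
pickle.dump(s,open('w2.pkl','wb'))
w=pickle.load(open('w1.pkl','rb'))
P=plane(w,[(153,207),(432,206)],22); print(P, c2w([[95,150,22],[95,-150,22]]))
E
```

```text
[671.94026962 -34.48369334 303.8747178 ] [-1.79988845e+02  2.90860905e-02  7.03174774e+00]
[[ 581.4077875   160.96350149   22.        ]
 [ 618.41091434 -130.66227266   22.        ]] [[ 581.79144189  165.66149028   22.        ]
 [ 618.67784629 -132.06219567   22.        ]]
```

View pics/w2.png

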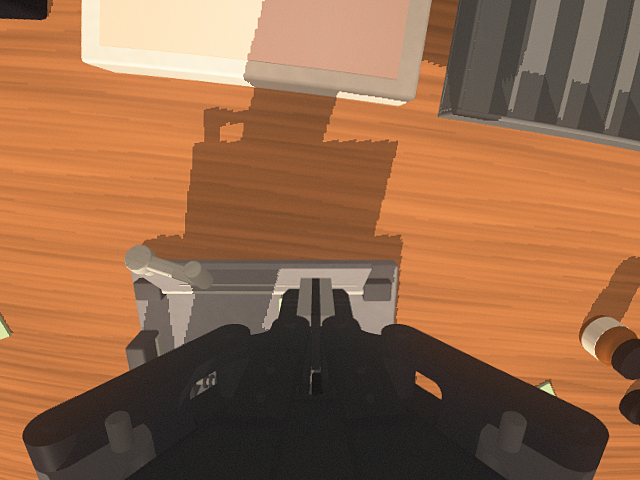

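The second view shows the plate's top edge at row ~262, its right corner at (397,263), and the knob top near (201,271).

```bash
python3 - <<'E'
from h import *
import pickle
w=pickle.load(open('w1.pkl','rb'));v=pickle.load(open('w2.pkl','rb'))
q=cf()
def loc(X):
    d=X[:2]-q[:2];c,n=np.cos(q[2]),np.sin(q[2]);return np.array([c*d[0]+n*d[1],-n*d[0]+c*d[1],X[2]]).round(1)
for n,a,b in [('knob',(235,176),(198,271)),('corner',(414,189),(397,263))]:
    X,e=tri([(w,a),(v,b)]); L=loc(X); print(n,X.round(1),L,np.round(e,1),'tilt',np.arctan2(L[0]-70,L[2]-30),np.hypot(L[0]-70,L[2]-30))
print(c2w([[150,-60,80],[88,-60,80]]))
E
```

```text
knob [639.2  48.4 142.1] [137.5  26.5 142.1] [1.4 1.4] tilt 0.5419922381612763 130.85358229716144
corner [ 636.8 -108.    61. ] [ 116.  -128.3   61. ] [11.2 11.2] tilt 0.9777937649133708 55.47071299343465
[[662.19460072 -35.98258241  80.        ]
 [600.66503896 -43.60577265  80.        ]]
```

>>> {"method": "servo_tool", "body": {"plan": [[[0,0,-0.035,0,0],[0,0,-0.035,0,0],[0,0,-0.035,0,0],[0,0,-0.035,0,0],[0,0,-0.016,0,0],[0,0,0,0,0],[0,0,0,0,0]]]}}

```text
time: 3.45
tool_pos: [673.0, -33.7, 149.6]
tcp_rot: [180.0, -0.1, 7.1]
ft_force: [1.0, -0.5, 0.9]
finger_gap: -0.1
grip_force: 0.0
```

>>> {"method": "servo_tool", "body": {"plan": [[[-0.006,-0.0007,0,0,0],[-0.006,-0.0007,0,0,0],[-0.005,-0.0006,0,0,0],[-0.005,-0.0006,0,0,0],[0,0,0,0,0]]]}}

```text
time: 3.95
tool_pos: [650.0, -36.4, 148.2]
tcp_rot: [180.0, 0.0, 7.1]
ft_force: [-0.3, -0.6, 0.2]
finger_gap: 0.3
grip_force: 0.0
```

>>> {"method": "servo_tool", "body": {"plan": [[[-0.004,-0.0005,0,0,0],[-0.004,-0.0005,0,0,0],[-0.004,-0.0005,0,0,0],[-0.004,-0.0005,0,0,0]]]}}

```text
time: 4.35
tool_pos: [639.2, -38.0, 152.6]
tcp_rot: [179.9, -0.7, 7.1]
ft_force: [12.7, 2.2, 9.7]
finger_gap: 0.2
grip_force: 6.5
```

Contact at cutter x ≈ 116 for the finger face, so the tilt is about 0.55. Friction drags the finger upward with the edge, so I'll follow the arc.

>>> {"method": "servo_tool", "body": {"plan": [[[-0.004,-0.0005,0.004,0,0],[-0.004,-0.0005,0.003,0,0],[-0.004,-0.0005,0.003,0,0],[-0.004,-0.0005,0.002,0,0],[-0.004,-0.0005,0.002,0,0]]]}}

```text
time: 4.85
tool_pos: [616.2, -40.8, 163.7]
tcp_rot: [179.9, -0.3, 7.1]
ft_force: [4.2, 0.2, 0.4]
finger_gap: 0.5
grip_force: 2.4
```

```bash
python3 - <<'E'
from h import *
s=snap('top'); x=sense(); print(x['tool_pos'],x['ft_force'])
c=snap('scene')['frame']
a=cv2.resize(s['frame'][175:300,225:375],None,fx=4,fy=4,interpolation=cv2.INTER_CUBIC)
b=cv2.resize(c[220:340,270:430],(600,500)[:2],interpolation=cv2.INTER_CUBIC)
cv2.imwrite('pics/m1.png',cv2.resize(np.vstack([a[:300],b[:300]]),None,fx=1,fy=1))
E
```

```text
[615.64019016 -40.89277347 163.75772455] [4.07138696 0.85265    2.72852215]
```

View pics/m1.png

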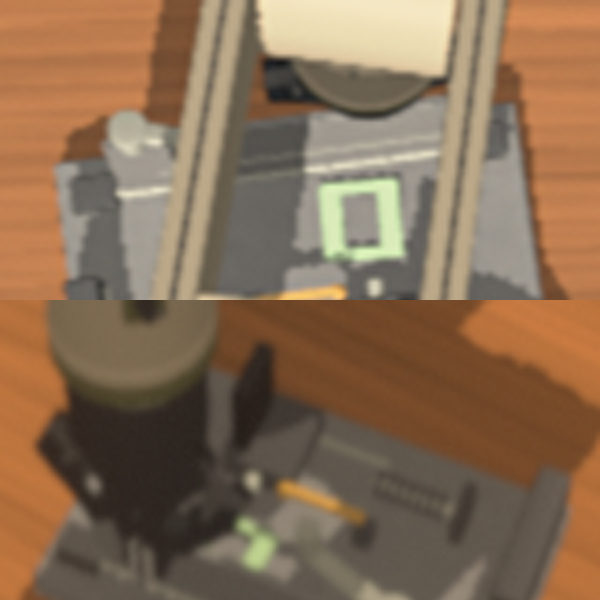

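The plate is rising: the pivot boss is at (127,130) in the top crop, and the force is ~4 N as expected. By the finger face there are about 19 mm to go.

>>> {"method": "servo_tool", "body": {"plan": [[[-0.004,-0.0005,0.001,0,0],[-0.004,-0.0005,0.001,0,0],[-0.004,-0.0005,0.001,0,0],[-0.004,-0.0005,0,0,0],[0,0,0,0,0],[0,0,0,0,0]]]}}

```text
time: 5.55
tool_pos: [598.1, -42.8, 164.5]
tcp_rot: [-180.0, 0.1, 7.1]
ft_force: [2.6, -0.3, 1.3]
finger_gap: -0.4
grip_force: 1.3
```

>>> {"method": "servo_tool", "body": {"plan": [[[0.012,0.0015,0,0,0],[0,0,0.035,0,0],[0,0,0.035,0,0],[0,0,0.035,0,0],[0,0,0.035,0,0],[-0.003,0.02,0,0,0],[-0.002,0.02,0,0,0],[0,0,0,0,0],[0,0,0,0,0]]]}}

```text
time: 6.45
tool_pos: [604.9, -1.2, 303.6]
tcp_rot: [-180.0, 0.2, 7.2]
ft_force: [0.8, -1.0, 0.4]
finger_gap: -0.3
grip_force: 0.0
```

```bash
python3 - <<'E'
from h import *
import pickle
s=snap('wrist'); x=sense(); print(x['tool_pos'],x['tcp_rot'])
pickle.dump(s,open('w3.pkl','wb'));I=s['frame'].copy()
for p in proj(s,c2w([[70,-108,110],[70,108,110],[70,30,154],[70,30,160],[70,-60,110]])): cv2.circle(I,tuple(int(v) for v in p),2,(0,0,255),1)
cv2.imwrite('pics/w3.png',I)
E
```

```text
[604.99980052  -1.62071316 303.7191142 ] [-1.79998363e+02  1.46107510e-01  7.12035379e+00]
```

View pics/w3.png

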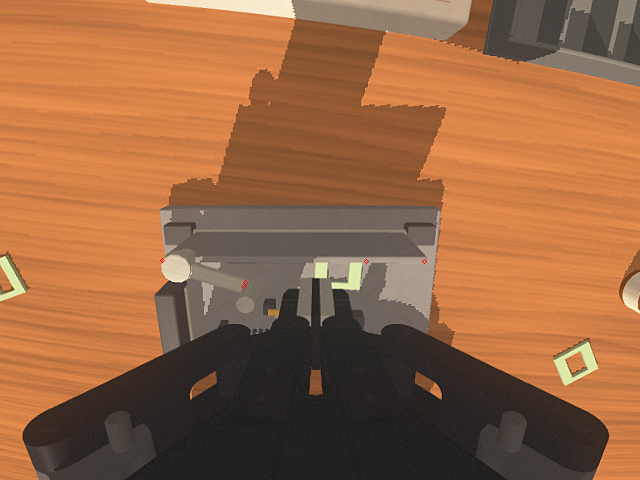

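The plate's top edge coincides with the upright prediction (row ~261), so it stands. The knob needs a closer look, so I'll take a second view with the gripper moved aside and combine the crops in one picture.

>>> {"method": "servo_tool", "body": {"plan": [[[0.02,0.02,0,0,0],[0.02,0.02,0,0,0],[0.01,0.01,0,0,0],[0,0,0,0,0],[0,0,0,0,0]]]}}

```text
time: 7.0
tool_pos: [655.2, 47.9, 304.0]
tcp_rot: [180.0, 0.1, 7.1]
ft_force: [-0.3, 0.2, 0.3]
finger_gap: 0.2
grip_force: 0.0
```

```bash
python3 - <<'E'
from h import *
import pickle
v=snap('wrist'); x=sense(); print(x['tool_pos'])
pickle.dump(v,open('w4.pkl','wb')); w=pickle.load(open('w3.pkl','rb'))
p=proj(v,c2w([[70,30,154],[55,30,154],[70,90,128]])); print(p,proj(w,c2w([[70,30,154],[55,30,154],[70,90,128]])))
u0,v0=[int(t) for t in p[0]-[90,60]]; print(u0,v0)
a=cv2.resize(w['frame'][240:330,150:280],(800,554)[:2])[:290] if 0 else cv2.resize(w['frame'][240:325,150:290],None,fx=4,fy=4)
b=cv2.resize(v['frame'][v0:v0+60+25,u0:u0+140] if v0>=0 else v['frame'][:85,:140],None,fx=4,fy=4)
print(a.shape,b.shape)
c=cv2.convertScaleAbs(np.vstack([a[:300],b[:300]] if 0 else [cv2.resize(a,(490,297)),cv2.resize(b,(490,297))]),alpha=1.4)
cv2.imwrite('pics/k.png',c)
E
```

```text
[655.12360876  47.68715707 304.23639305]
[[307.09922974 352.24689837]
 [307.24578021 369.14757816]
 [234.55823731 332.96740712]] [[245.49008593 282.67111379]
 [246.728598   302.19226732]
 [175.20051675 268.57666424]]
217 292
(340, 560, 3) (340, 560, 3)
```

View pics/k.png

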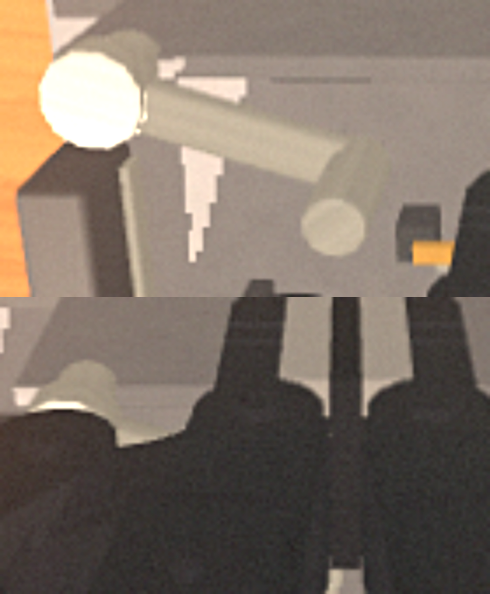

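In the upper crop the knob's top is at (333,227), which is pixel (245,305) in w3; the lower crop only shows it hidden by the fingers. The boss matches the upright pivot prediction. So the lever already stands about 0.27 rad open, and I'll work out an arc to push it with the closed fingers turned 45°.

```bash
python3 - <<'E'
from h import *
import pickle
w=pickle.load(open('w3.pkl','rb')); q=cf()
def loc(X):
    d=X[:2]-q[:2];c,n=np.cos(q[2]),np.sin(q[2]);return np.array([c*d[0]+n*d[1],-n*d[0]+c*d[1],X[2]])
for z in (148,154,160):
    L=loc(plane(w,[(245.1,304.9)],z)[0]); print(z,L.round(1),np.hypot(L[0]-70,L[1]-90),np.arctan2(70-L[0],90-L[1]))
k=lambda t:np.array([70-60*np.sin(t),90-60*np.cos(t),0])
prev=np.array([655.1,47.7,0]); o=np.array([15.2,-15.2,0])
P=[k(.27)+o*1.5]+[k(t)+o for t in (.27,.4,.6,.8,1.0,1.2,1.35,1.45,1.5,1.55)]
for p in P:
    X=c2w(p)[0]; print(X.round(1),((X-prev)/1000).round(4)); prev=X
E
```

```text
148 [ 49.8  32.6 148. ] 60.818147287193995 0.3392618069882498
154 [ 52.9  31.3 154. ] 61.16183412703474 0.28398253326457373
160 [ 56.   29.9 160. ] 61.69000670637275 0.22948529655719763
[581.   23.9   0. ] [-0.0741 -0.0238  0.    ]
[572.5  30.5   0. ] [-0.0085  0.0066  0.    ]
[564.9  32.1   0. ] [-0.0076  0.0016  0.    ]
[553.8  36.5   0. ] [-0.0111  0.0044  0.    ]
[543.7  43.    0. ] [-0.01    0.0065  0.    ]
[535.2  51.4   0. ] [-0.0085  0.0084  0.    ]
[528.5  61.4   0. ] [-0.0067  0.0099  0.    ]
[524.8  69.6   0. ] [-0.0037  0.0082  0.    ]
[523.1  75.3   0. ] [-0.0017  0.0057  0.    ]
[522.4  78.3   0. ] [-0.0007  0.0029  0.    ]
[521.9  81.2   0. ] [-0.0005  0.003   0.    ]
```

>>> {"method": "servo_tool", "body": {"plan": [[[0,0,0,7.5,0],[0,0,0,7.5,0],[0,0,0,7.5,0],[0,0,0,7.5,0],[0,0,0,7.5,0],[0,0,0,7.5,0],[0,0,0,0,0]]]}}

```text
time: 7.75
tool_pos: [655.1, 47.6, 305.0]
tcp_rot: [180.0, 0.0, 52.2]
ft_force: [0.3, 0.5, -0.3]
finger_gap: -0.2
grip_force: 0.0
```

>>> {"method": "servo_tool", "body": {"plan": [[[-0.037,-0.012,0,0,0],[-0.037,-0.012,0,0,0],[0,0,0,0,0],[0,0,-0.035,0,0],[0,0,-0.035,0,0],[0,0,-0.024,0,0],[0,0,0,0,0],[0,0,0,0,0]]]}}

```text
time: 8.55
tool_pos: [581.7, 24.4, 211.5]
tcp_rot: [-180.0, 0.0, 52.0]
ft_force: [-0.2, 0.3, 0.9]
finger_gap: 0.4
grip_force: 0.0
```

>>> {"method": "servo_tool", "body": {"plan": [[[-0.0085,0.0065,0,0,0],[-0.0076,0.0016,0,0,0],[-0.0055,0.0022,0,0,0],[-0.0055,0.0022,0,0,0],[-0.005,0.0033,0,0,0],[-0.005,0.0033,0,0,0],[0,0,0,0,0]]]}}

```text
time: 9.25
tool_pos: [543.8, 44.4, 210.8]
tcp_rot: [-180.0, 0.0, 52.1]
ft_force: [-0.2, 0.4, -0.1]
finger_gap: 0.3
grip_force: 0.0
```

>>> {"method": "servo_tool", "body": {"plan": [[[-0.0045,0.0042,0,0,0],[-0.0042,0.0042,0,0,0],[-0.0035,0.005,0,0,0],[-0.0032,0.005,0,0,0],[-0.0037,0.008,0,0,0],[-0.0017,0.0055,0,0,0],[0,0,0,0,0]]]}}

```text
time: 9.95
tool_pos: [523.4, 76.7, 210.9]
tcp_rot: [-180.0, -0.0, 52.2]
ft_force: [-0.0, -0.3, -0.3]
finger_gap: 0.1
grip_force: 0.0
```

>>> {"method": "servo_tool", "body": {"plan": [[[-0.0005,0.003,0,0,0],[-0.0005,0.003,0,0,0],[0,0.002,0,0,0],[0,0,0,0,0],[0,0,0,0,0]]]}}

```text
time: 10.45
tool_pos: [523.1, 82.9, 211.0]
tcp_rot: [179.9, 0.0, 52.1]
ft_force: [1.7, -5.4, -0.4]
finger_gap: 0.0
grip_force: 2.4
```

The lever met its stop, with a -5.4 N reaction along y. I'll back off, rise, turn back and take a view.

>>> {"method": "servo_tool", "body": {"plan": [[[0.0025,-0.02,0,0,0],[0,0,0.031,0,0],[0,0,0.031,0,0],[0,0,0.031,0,0],[-0.007,-0.02,0,-7.5,0],[-0.007,-0.02,0,-7.5,0],[-0.007,-0.02,0,-7.5,0],[-0.007,-0.02,0,-7.5,0],[-0.007,-0.02,0,-7.5,0],[-0.007,-0.02,0,-7.5,0]]]}}

```text
time: 11.45
tool_pos: [482.9, -56.9, 303.9]
tcp_rot: [-180.0, -0.0, 6.8]
ft_force: [-0.6, 0.3, -0.7]
finger_gap: 0.1
grip_force: 0.0
```

```bash
python3 - <<'E'
from h import *
import pickle
s=snap('wrist'); x=sense(); print(x['tool_pos'],x['tcp_rot'],x['ft_force'])
pickle.dump(s,open('w5.pkl','wb'));I=s['frame'].copy()
P=proj(s,c2w([[70,-108,110],[70,108,110],[10,90,154],[-28,-66,93],[-72,-66,93],[-50,-66,93]])); print(P.round(0).tolist())
for p in P: cv2.circle(I,tuple(int(v) for v in p),3,(0,0,255),1)
t=snap('top')['frame'][175:300,225:375]
cv2.imwrite('pics/w5.png',np.hstack([I,cv2.resize(np.vstack([t,np.zeros((235,150,3),'u1')]),(160,480)) ]) if 0 else I)
E
```

```text
[482.15356393 -59.28845723 303.90499184] [1.79915840e+02 4.62838340e-02 6.25649069e+00] [ 1.1563617  -1.20434597 -0.00985378]
[[382.0, 95.0], [92.0, 100.0], [90.0, 188.0], [324.0, 221.0], [324.0, 270.0], [324.0, 246.0]]
```

View pics/w5.png

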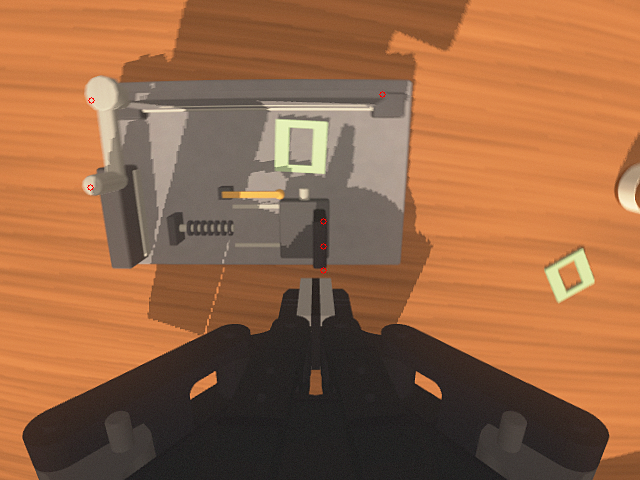

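The lever's knob sits on the locked prediction (90,188), and the plate's edge is at the upright prediction. The tab's face is at col ~326, rows 210–268. Now I'll go to the tab's -y side and down.

>>> {"method": "servo_tool", "body": {"plan": [[[-0.006,-0.019,0,0,0],[-0.006,-0.02,0,0,0],[0,0,0,0,0],[0,0,-0.035,0,0],[0,0,-0.035,0,0],[0,0,-0.035,0,0],[0,0,-0.035,0,0],[0,0,-0.032,0,0],[0,0,0,0,0],[0,0,0,0,0]]]}}

```text
time: 12.55
tool_pos: [471.2, -94.5, 132.1]
tcp_rot: [-179.9, 0.1, 7.2]
ft_force: [0.2, -0.3, -0.4]
finger_gap: -0.2
grip_force: 0.0
```

>>> {"method": "servo_tool", "body": {"plan": [[[-0.0005,0.004,0,0,0],[-0.0005,0.004,0,0,0],[-0.0005,0.004,0,0,0],[0,0,0,0,0],[0,0,0,0,0]]]}}

```text
time: 13.05
tool_pos: [469.9, -83.2, 132.4]
tcp_rot: [180.0, -0.0, 7.1]
ft_force: [0.2, 0.3, -0.1]
finger_gap: -0.1
grip_force: 0.0
```

>>> {"method": "servo_tool", "body": {"plan": [[[-0.0005,0.003,0,0,0],[-0.0005,0.003,0,0,0],[-0.0005,0.003,0,0,0],[0,0,0,0,0]]]}}

```text
time: 13.45
tool_pos: [468.6, -74.7, 132.3]
tcp_rot: [179.9, -0.1, 7.1]
ft_force: [1.7, -4.1, -0.3]
finger_gap: 0.0
grip_force: 2.6
```

>>> {"method": "servo_tool", "body": {"plan": [[[-0.0005,0.004,0,0,0],[-0.0005,0.004,0,0,0],[0,0,0,0,0],[0,0,0,0,0]]]}}

```text
time: 13.85
tool_pos: [467.7, -67.0, 132.3]
tcp_rot: [179.9, -0.1, 7.1]
ft_force: [1.7, -6.6, -0.9]
finger_gap: 0.1
grip_force: 3.2
```

>>> {"method": "servo_tool", "body": {"plan": [[[-0.0005,0.004,0,0,0],[-0.0005,0.004,0,0,0],[0,0,0,0,0],[0,0,0,0,0]]]}}

```text
time: 14.25
tool_pos: [466.7, -59.3, 132.3]
tcp_rot: [179.9, -0.1, 7.1]
ft_force: [1.7, -8.2, -0.9]
finger_gap: -0.0
grip_force: 3.8
```

>>> {"method": "servo_tool", "body": {"plan": [[[-0.0005,0.004,0,0,0],[-0.0005,0.004,0,0,0],[0,0,0,0,0],[0,0,0,0,0]]]}}

```text
time: 14.65
tool_pos: [465.7, -50.9, 132.3]
tcp_rot: [179.9, -0.1, 7.1]
ft_force: [2.0, -4.6, -0.2]
finger_gap: 0.3
grip_force: 2.7
```

>>> {"method": "servo_tool", "body": {"plan": [[[-0.0002,0.002,0,0,0],[0,0,0,0,0],[0,0,0,0,0],[0,0,0,0,0]]]}}

```text
time: 15.05
tool_pos: [465.5, -49.5, 132.3]
tcp_rot: [179.9, -0.1, 7.1]
ft_force: [1.8, -10.0, 1.1]
finger_gap: 0.3
grip_force: 4.5
```

>>> {"method": "servo_tool", "body": {"plan": [[[-0.0002,0.002,0,0,0],[0,0,0,0,0],[0,0,0,0,0],[0,0,0,0,0]]]}}

```text
time: 15.45
tool_pos: [465.3, -47.5, 132.3]
tcp_rot: [179.8, -0.1, 7.1]
ft_force: [2.1, -8.8, 0.1]
finger_gap: -0.1
grip_force: 4.6
```

>>> {"method": "servo_tool", "body": {"plan": [[[-0.0002,0.002,0,0,0],[0,0,0,0,0],[0,0,0,0,0],[0,0,0,0,0],[0,0,0,0,0]]]}}

```text
time: 15.95
tool_pos: [465.2, -46.7, 132.5]
tcp_rot: [179.7, -0.1, 7.1]
ft_force: [0.9, -15.5, -1.1]
finger_gap: -0.0
grip_force: 7.9
```

```bash
python3 - <<'E'
from h import *
x=sense(); print(x['tool_pos'],x['ft_force'],x['qd'].round(2))
s=snap('scene','s9.png')
a=cv2.imread('pics/scene0.png')
# tab/boss/spring: guide's displacement seen by scene camera: dark block profile along slide line at block top (cutter x=-22 edge, z=42) 
ys=np.arange(-80,100,4.)
for xx,z in ((-25,42),(-50,42)):
    p=proj(s,c2w([[xx,y,z] for y in ys])).round().astype(int)
    for f in (a,s['frame']): print(xx,[int(f[v,u].mean()) for u,v in p])
E
```

```text
[465.21094625 -46.65576362 132.4775554 ] [  0.91087858 -15.52378215  -1.09503507] [ 0.04 -0.01 -0.06  0.02  0.07 -0.03]
-25 [84, 84, 80, 62, 58, 57, 56, 58, 57, 60, 58, 59, 56, 59, 58, 60, 73, 80, 87, 86, 86, 86, 87, 86, 88, 87, 88, 89, 88, 87, 86, 87, 86, 88, 89, 88, 88, 89, 88, 88, 89, 84, 76, 72, 107]
-25 [85, 83, 84, 84, 85, 87, 84, 87, 84, 91, 86, 79, 60, 56, 60, 78, 94, 89, 93, 88, 91, 84, 89, 80, 77, 80, 87, 89, 88, 86, 87, 86, 85, 87, 87, 89, 90, 99, 154, 166, 151, 96, 76, 62, 74]
-50 [85, 69, 49, 34, 34, 33, 40, 54, 58, 57, 57, 58, 57, 57, 56, 57, 68, 81, 86, 87, 88, 86, 87, 87, 88, 86, 87, 83, 74, 77, 77, 85, 83, 99, 105, 112, 104, 109, 114, 119, 136, 115, 88, 84, 113]
-50 [84, 85, 86, 85, 86, 88, 86, 82, 83, 81, 67, 34, 31, 32, 40, 59, 82, 84, 84, 85, 84, 84, 81, 65, 62, 82, 86, 82, 74, 76, 75, 73, 75, 73, 74, 74, 77, 86, 102, 112, 110, 94, 61, 58, 75]
```

The force jumped to 15.5 N at the end stop, and the scene profile shows the tab moved by ~34 mm. Nothing has touched the plate or lever since the last check.

```bash
python3 -c "
from h import *
print(r.hand_in())"
```

```text
the job is handed in; nothing more can be done
None
```

The job is handed in, with no verdict returned: the backstop was upright and the lever locked when last viewed before the tab push, and the guide is held past its click at its end stop (about 34 mm, 15 N).

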